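# Refit the belt-tension spring on a grinder head

## Task

The belt-grinder head on the bench has lost its tension spring. Take the spring from the kit tray, feel its hooked end down into the hole of the anchor tab on the tension arm's tail without forcing it, then stretch the spring and drop its eye over the headed post so that it sits under the post's head and holds the arm against its stop. Do not overstretch the spring, and leave the things around it where they are.

Things in the scene. Friction and masses are not known exactly. Their poses are not given: they have to be found in the camera images.
- grinder_head: Belt-grinder head taken off its motor, fixed, lying on its back plate with its wheels upward: grey plate 370 x 205 mm, top 30 mm above the bench, a 100 mm drive wheel and two 50 mm idler wheels (tops 96 mm above the bench). Origin on the bench under the plate; x runs along the plate towards the wheels, z up. The spring works across the wheel-free end nearest the robot, roughly along y.
- tension_arm (a joint): Flat steel tension arm, hinged about the vertical on the head at (0, 70) mm, tail towards the head's -x. 0 = slack, 0.35 rad = against its stop; grows as the tail swings to the post. About 3 N across the tail end moves it; it stays where left. One screw clamps the anchor tab, a flat strip 63 x 28 x 6 mm with a plain vertical 6 mm through hole, tight in a slot along the tail.
- tail_mid (a point): Point on the centre line of the arm's tail, 60 mm from the pivot, level with the tab's top (60 mm above the bench); at the stop it lies at (-60, 70) mm of the head. The tab is set differently each time: its hole is on this line, up to 9 mm inward or outward of the point, not measured: see or feel for it. The tab runs 28 mm inward to its screw, 26 mm outward of the hole; 24 mm free below.
- spring_post (a point): Fixed upright post at (-60, -67) mm of the head; this point is on its axis, on top of its 16 mm base, where the eye comes to rest (60 mm above the bench). From there a neck 5.5 mm in diameter and 6 mm high, then a head 10 mm in diameter whose bevelled top ends 11.5 mm above this point. With the arm at its stop the hole is 137 mm from the post.
- spring: Tension spring, 130 mm long, 135 g, lying closed in the kit tray's notches, hook hanging down. Origin on the spring's axis in the middle of the square plug at its eye end (30 mm long, 16 x 16 mm, the part to grip); x from eye to hook, z opposite to the hook's leg (up). Coils 16 mm in diameter start 15 mm from the origin. Stays straight; opens at 4 N, then 0.4 N per mm.
- spring_eye (a point): Centre of the eye, a ring of 4 mm wire, 14 mm inside diameter, lying in the spring's x-y plane, 31 mm before the origin of the spring.
- spring_hook (a point): Tip of the hook: the square-cut lower end of a straight leg of 4 mm wire that stands at right angles to the spring, towards its -z; the tip lies 24 mm below the spring's axis. Closed, the leg is 118 mm from the centre of the eye; fitted, about 131 mm; over 148 mm (30 mm of stretch) the spring is spoilt.
- kit_tray: Grey plastic kit tray, fixed, 170 x 90 mm with a 14 mm rim; two notched ribs hold the spring with its axis 40 mm above the bench, along the tray's x. Origin under its centre. Stands left or right of the head; a blue parts bin stands on the other side.
- parts_bin: Blue plastic bin, fixed, 100 x 140 x 60 mm high, with polished fittings. Origin under its centre. A bystander.
- sleeve: Polished steel sleeve, 48 mm in diameter, 75 mm high, standing loose. Origin under its centre. A bystander.
- spare_wheel: Black rubber-tyred spare idler wheel, 50 mm in diameter, 34 mm high, lying loose. Origin under its centre. A bystander.
- screwdriver: Black-handled screwdriver, 200 mm long, 26 mm thick, lying loose on the bench between robot and head. Origin at mid-length on the bench. A bystander.
Things that resemble listed ones, but are neither listed nor needed, are in the scene too. What is shaped like the spring but orange is not meant.

How it is judged:
By the outcome, as a careful person would: the job done as asked, in the order asked, and still so for the second after the job is handed in, with the robot touching nothing.
It also fails if it takes over 61 s, if anything falls off the work surface, if the arm or the gripper's body presses on something with over 40 N, if the wrist force passes 120 N, or if a joint passes its speed limit or range.

## Robot

A 6-joint arm with a two-finger parallel gripper is mounted at the origin on the work surface. World frame = base frame: x ahead of the robot, y to its left, z up, the work surface at z = 0. Lengths are in m, angles in rad, forces in N, time in s.
With the tool pointing down it reaches from about 0.3 to 0.85 m from the base axis. Payload 5.4 kg.
Tool frame: the origin (TCP) lies at the very end of the fingers, on their centre line; the grasp point (between the pads) lies 19 mm behind it; z points along the fingers, y is the direction in which the jaws open and shut (so a half turn about z gives the same grasp; the last joint's range is limited). The gripper opens to 85 mm and grips with 20 to 120 N. Pads are 22 mm wide; open, the fingers measure 114 mm over their backs; the gripper's body (76 mm by 85 mm) begins 54 mm behind the grasp point. The pads swing forward as they close: fully open they stand 13 mm farther back than shut.
Start: joints at [-1.369, 0.158, 1.597, -0, 1.386, -0.21], TCP at [0.23, -0.527, 0.231] pointing down, gripper open.
Joint ranges: [-2.91, 2.91], [-0.94, 2.29], [0.18, 2.7], [-1.29, 4.43], [0.17, 2.64], [-3, 3]. Speed limits (rad/s): [2.57, 2.57, 3.14, 3.14, 3.14, 3.14].

## Interface

Orientations are given as a rotation vector (axis times angle).
In Python, from station import arm, eyes, job, models gives the robot as it stands.
- The arm moves only by the tool arm_command, never from a script. Its argument "steps" is a list of rows, each an object with "translation": the shift along the world's x, y, z in m, a list of three; "twist": the turn, a rotation vector about the world's x, y, z in degrees, a list of three. A call has exactly 10 rows; each row shifts and turns the commanded pose from where the row before left it; what a row does not reach is not made up. A row lasts 1/8 s, in which the tool goes at most 62.5 mm and 10.7 degrees, less where a joint would pass 70% of its speed; a pose out of reach is approached as far as the arm can. A call with a gripper value outside its range is refused whole. "hand" is the finger opening in m, from 0 to 0.0854, set as the call begins (left out, the last holds). The fingers move at their own pace and stop on an object; the grip force is fixed at half the most. Time passes only in rows, so rows that do not move let the fingers close, or fill a call up. It gives the time, the measured TCP pose, the force and the opening at its end, in the units of the state.
- arm.state(): the state, without advancing time (a new reading comes with each control period).
- eyes.read_camera(name): name is "side" or "top"; returns a dict with "image" (400x640x3 uint8, red, green, blue), "range_z" (400x640 float32, m along the optical axis (not along the pixel's ray), 0 where there is no reading), "fx", "fy", "cx", "cy" (pixels), "xyz" and "attitude" of the camera in the world. Camera axes: x right, y down, z forward; pixel columns grow to the right and rows downward; lengths in m; the calibration is good to about 2 mm. A picture is of the moment at which its call begins.
- job.hand_in(): hands the job in, once; it reports no verdict.
Trained networks look in the newest picture that a camera, given by its name, has taken for a name from the list of things; names that differ only in an ending like _2 or _b are one class to them, and where a whole thing is asked for, a point or a joint stands for the part that bears it (a point fixed in the world has none). Each returns a list of dicts, best first, with "conf" (0 to 1); they miss things now and then, are a little off and sometimes report something else, mostly with a low value. They report only what shows in the picture. A call takes as long as a camera call. They do not tell look-alikes from the thing itself.
- models.recognise(camera, target): "position" ([column, row] in pixels, amid what is visible of it).
The state is a dict: "time_s": time; "q": joint angles; "joint_vel": joint speeds; "joint_efforts": joint torques, N m; "ee_pos": TCP position; "eef_rot": TCP orientation; "wrist_force": force on the tool from outside, world axes, zero at the start; "wrist_torque": the same for the moment, N m; "opening": finger opening in m.
Only numpy, scipy, OpenCV 4.12 (cv2) and the standard library are available. Lean on these libraries where they do the work, as an engineer would, in place of code of your own. Each camera call takes 0.05 s, during which the arm holds its last target.

## Working session

There is one attempt and no reset: what is moved stays moved. The work goes in short steps, Python scripts to look and compute and a tool call to move; the robot and the scene stay as the last step left them, time stands still between calls to the robot, and variables do not carry over. Pictures are saved under pics/ and viewed, and the job is handed in when it is done.

Besides the shell and the picture viewer there is one more tool, called after "Emit:" as name([rows], argument=value, ...), one row to a line, values as JSON. arm_command: Moves the arm, as the interface text tells. Its arguments: {"type":"object","properties":{"steps":{"type":"array"},"hand":{"type":"number"}},"required":["steps"]}

```bash
ls; mkdir -p pics
cat > h.py <<'E'
import numpy as np, cv2
from station import arm, eyes, job, models
from scipy.spatial.transform import Rotation as R
def cam(n):
    c=eyes.read_camera(n); return c
def Rm(c):
    a=np.array(c['attitude'],float)
    if a.shape==(3,3): return a
    if a.size==3: return R.from_rotvec(a).as_matrix()
    return R.from_quat(a).as_matrix()
def pix2w(c,u,v,z=None,d=None):
    r=Rm(c)@np.array([(u-c['cx'])/c['fx'],(v-c['cy'])/c['fy'],1.]); p=np.array(c['xyz'])
    if z is not None: return p+r*(z-p[2])/r[2]
    if d is None: d=float(c['range_z'][int(round(v)),int(round(u))])
    return p+r*d
def w2pix(c,p):
    q=Rm(c).T@(np.array(p)-np.array(c['xyz'])); return np.array([c['fx']*q[0]/q[2]+c['cx'],c['fy']*q[1]/q[2]+c['cy']])
def save(n,im,s=1): cv2.imwrite('pics/'+n+'.png',cv2.resize(im[:,:,::-1],None,fx=s,fy=s,interpolation=cv2.INTER_CUBIC))
def tri(ca,ua,cb,ub):
    A=[];b=[]
    ds=[]
    for c,u in((ca,ua),(cb,ub)):
        r=Rm(c)@np.array([(u[0]-c['cx'])/c['fx'],(u[1]-c['cy'])/c['fy'],1.]); r/=np.linalg.norm(r)
        P=np.eye(3)-np.outer(r,r); A.append(P); b.append(P@np.array(c['xyz']))
    x,res,_,_=np.linalg.lstsq(np.vstack(A),np.hstack(b),rcond=None); return x,float(np.sqrt(res[0])) if len(res) else 0
E
python3 - <<'E'
from h import *
import pickle
C={}
for n in('side','top'):
    c=C[n]=cam(n); save('a_'+n,c['image'],1.25)
    print(n,c['fx'],c['fy'],c['cx'],c['cy'],c['xyz'],c['attitude'])
    for t in ['grinder_head','tension_arm','tail_mid','spring_post','spring','spring_eye','spring_hook','kit_tray','parts_bin','sleeve','spare_wheel','screwdriver']:
        print(t,[(np.round(d['position'],1).tolist(),round(d['conf'],2)) for d in models.recognise(n,t)])
pickle.dump(C,open('c0.pkl','wb'))
print(arm.state())
E
```

```text
pics
side 417.31012060042775 417.31012060042775 313.01005708099365 193.6846220853861 [ 0.26285939 -0.94825236  0.95201622] [-2.30628325  0.32330957 -0.14489172]
grinder_head [([357.4, 190.8], 0.86)]
tension_arm [([349.4, 171.2], 0.75)]
tail_mid [([347.7, 170.0], 0.75), ([279.2, 213.9], 0.53)]
spring_post [([361.4, 190.6], 0.73)]
spring [([332.9, 262.5], 0.6), ([310.7, 344.0], 0.57), ([266.0, 298.1], 0.55), ([327.7, 270.7], 0.52), ([382.1, 320.8], 0.5)]
spring_eye [([347.6, 169.5], 0.71), ([378.3, 324.9], 0.63), ([268.9, 300.2], 0.63), ([338.3, 263.5], 0.56)]
spring_hook [([278.1, 306.6], 0.62), ([380.5, 313.7], 0.49), ([319.3, 251.3], 0.46)]
kit_tray [([330.7, 269.2], 0.68)]
parts_bin [([291.3, 144.3], 0.63), ([329.2, 258.8], 0.63)]
sleeve [([326.6, 125.5], 0.53)]
spare_wheel [([400.9, 262.5], 0.66)]
screwdriver [([283.0, 211.6], 0.7)]
top 520.8209808734927 520.8209808734927 327.10734927574856 202.28195607809036 [ 0.30715274 -0.07772267  1.47814749] [-2.14943994  2.13540356 -0.17337808]
grinder_head [([303.4, 149.8], 0.78)]
tension_arm [([278.7, 163.3], 0.68)]
tail_mid [([280.2, 163.
[... 542 characters left out ...]
]
{'time_s': 1.3, 'q': array([-1.36910655e+00,  1.58413663e-01,  1.59699091e+00, -1.26753772e-06,
        1.38619852e+00, -2.10105744e-01]), 'joint_vel': array([1.66937089e-03, 4.77026045e-04, 7.88285925e-04, 7.29885667e-04,
       6.85629011e-04, 7.36121697e-05]), 'joint_efforts': array([ 1.91671839e-03, -3.96005273e+01, -3.31695485e+01, -3.23102927e-05,
        5.49589822e-04,  1.36305644e-05]), 'ee_pos': array([ 0.23012144, -0.52692909,  0.23129602]), 'eef_rot': array([-3.07522512e+00, -6.42284393e-01,  1.88820405e-06]), 'wrist_force': array([ 0.15458714,  0.46199024, -0.75465416]), 'wrist_torque': array([ 3.57017123e-02, -7.87201648e-06, -6.45091420e-02]), 'opening': 0.08523558597379881}
```

View pics/a_side.png

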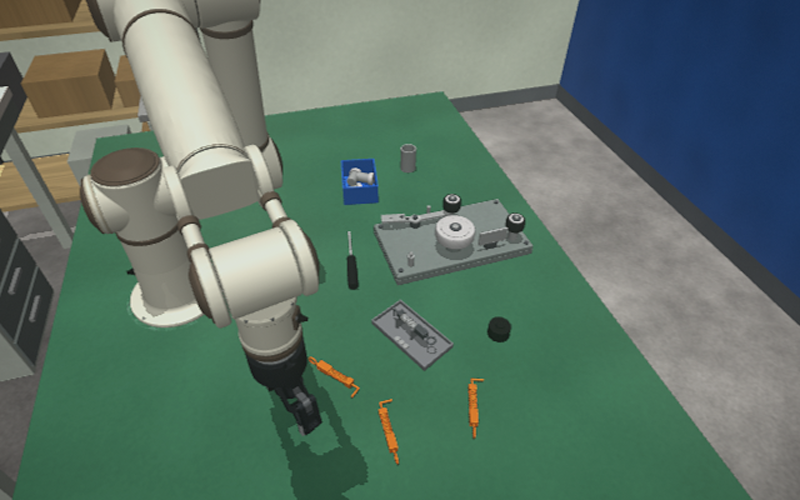

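View pics/a_top.png

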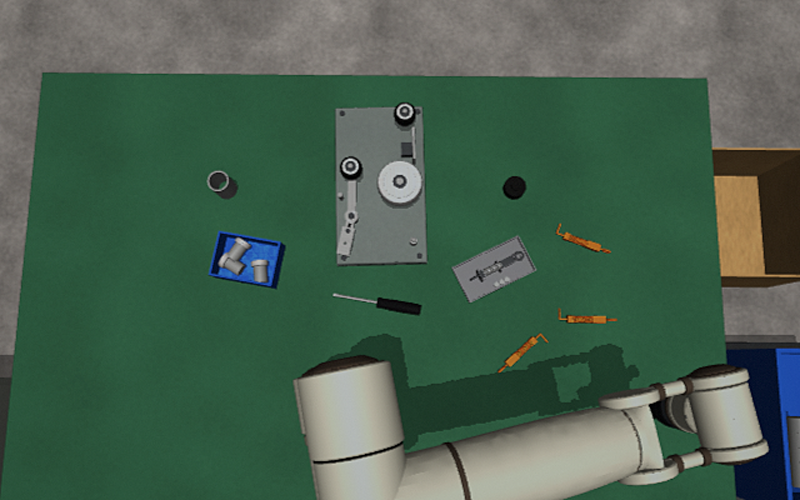

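Run:
```python
from h import *
import pickle
C=pickle.load(open('c0.pkl','rb'))
a=C['top']['image']; s=C['side']['image']
save('b1',a[170:310,350:510],5)
save('b2',a[90:230,220:380],5)
save('b3',s[220:360,240:420],4.4)
save('b4',s[120:240,290:430],5)
```

```text
(no output)
```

View pics/b1.png

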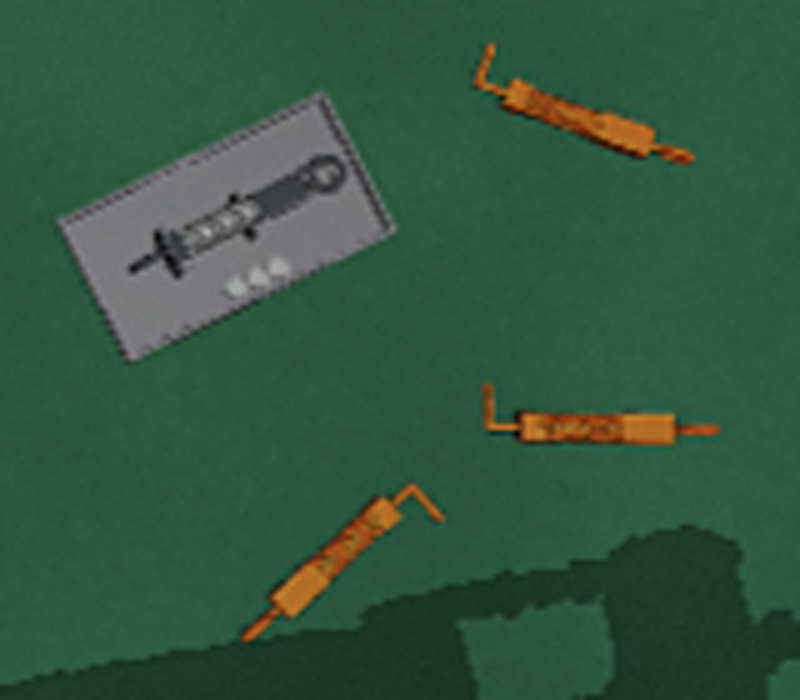

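View pics/b2.png

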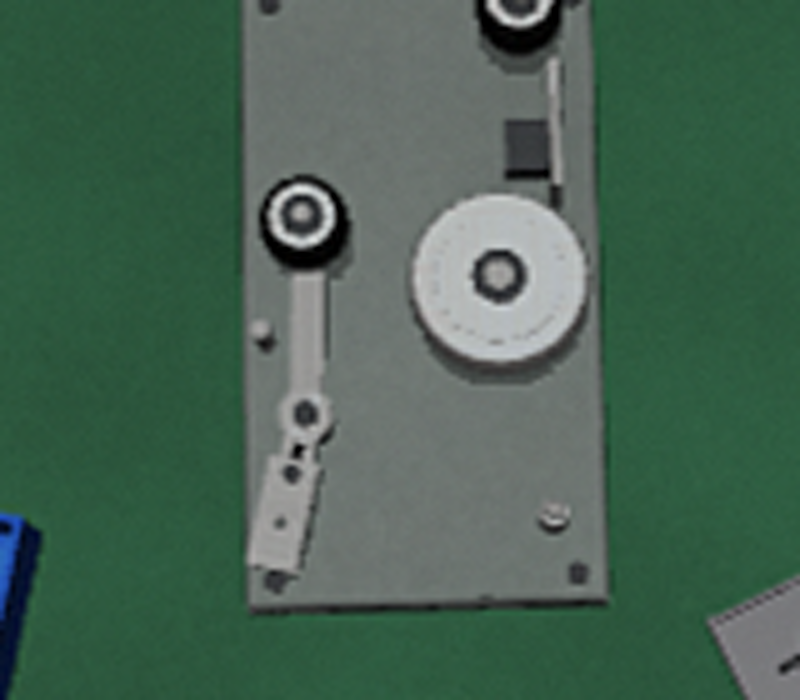

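View pics/b3.png

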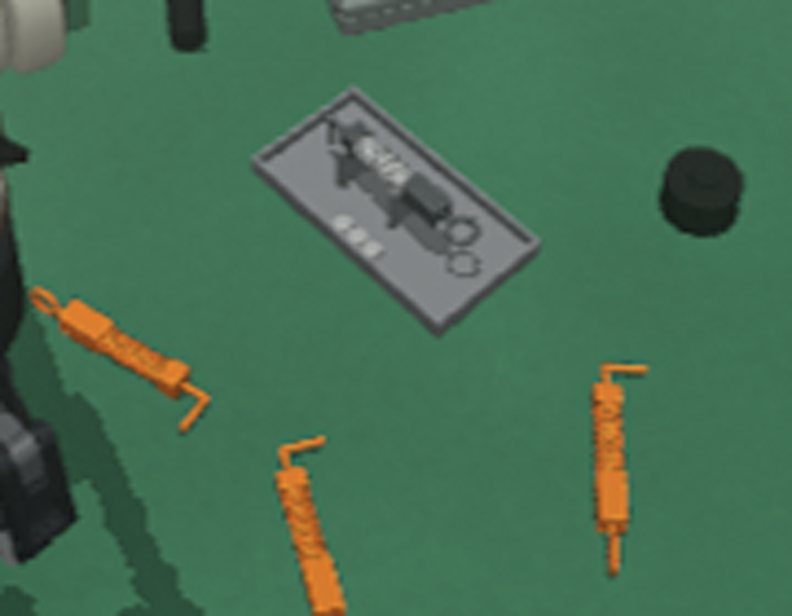

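View pics/b4.png

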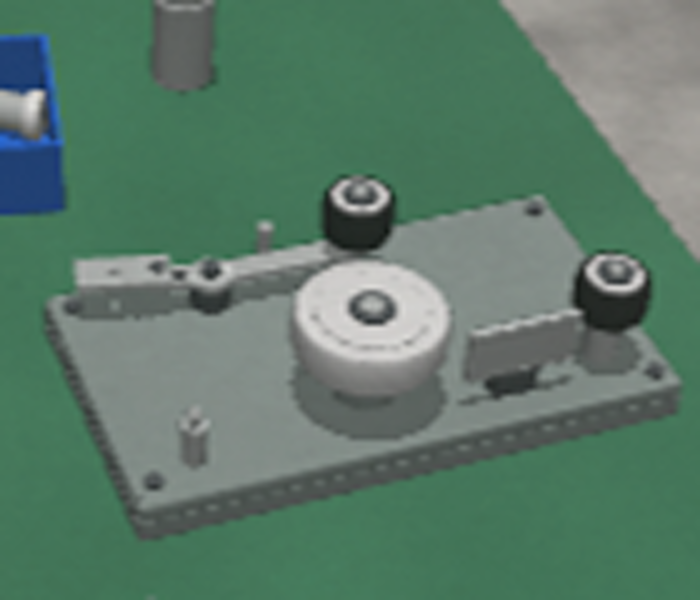

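Run:
```python
from h import *
import pickle
C=pickle.load(open('c0.pkl','rb'))
t=C['top'];s=C['side']
B1=lambda u,v:((u/5-.4)+350,(v/5-.4)+170)
B2=lambda u,v:((u/5-.4)+220,(v/5-.4)+90)
B3=lambda u,v:(u/4.4-.4+240,v/4.4-.4+220)
B4=lambda u,v:(u/5-.4+290,v/5-.4+120)
for n,p,q in [('eye',B1(325,174),B3(462,231)),('plugmid',B1(285,197),B3(427,196)),('post top',B2(553,512),B4(195,412)),('hole',B2(280,522),B4(113,271)),('pivot',B2(306,413),B4(211,267)),('tabscrew',B2(292,473),B4(158,267)),('idler1',B2(302,213),B4(361,190)),('drive',B2(499,275),B4(372,305)),('nearhole-R',B2(578,573),B4(153,482))]:
    print(n,np.round(p,1),np.round(q,1),np.round(tri(t,p,s,q),4) if 0 else [np.round(x,4) for x in tri(t,p,s,q)], 'rangeT',np.round(pix2w(t,*p),4),'rangeS',np.round(pix2w(s,*q),4))
for n,p in [('hookend',B1(135,268)),('coil end',B1(168,250))]: print(n,pix2w(t,*p,z=.04))
for n,p in [('NL',B2(250,608)),('NR',B2(608,602)),('FL',(336/1.25-.1,108/1.25-.1)),('FR',(421/1.25,107/1.25))]: print(n,pix2w(t,*p,z=.03))
for n,p in [('t1',B1(58,218)),('t2',B1(322,92)),('t3',B1(397,232)),('t4',B1(132,361))]: print(n,pix2w(t,*p,z=.014))
```

```text
eye [414.6 204.4] [344.6 272.1] [array([ 0.5308, -0.3298,  0.038 ]), np.float64(0.0014)] rangeT [ 0.5354 -0.3359  0.002 ] rangeS [ 0.5417 -0.3073  0.0048]
plugmid [406.6 209. ] [336.6 264.1] [array([ 0.5162, -0.3056,  0.0473]), np.float64(0.0013)] rangeT [ 0.5155 -0.3057  0.046 ] rangeS [ 0.5176 -0.3046  0.0458]
post top [330.2 192. ] [328.6 202. ] [array([ 0.5596, -0.093 ,  0.069 ]), np.float64(0.0024)] rangeT [ 0.5578 -0.0927  0.0697] rangeS [ 0.5608 -0.0944  0.0705]
hole [275.6 194. ] [312.2 173.8] [array([0.5529, 0.058 , 0.0592]), np.float64(0.0)] rangeT [0.5572 0.0604 0.0345] rangeS [0.5528 0.0576 0.0596]
pivot [280.8 172.2] [331.8 173. ] [array([0.6156, 0.0448, 0.0587]), np.float64(0.0012)] rangeT [0.6148 0.045  0.0583] rangeS [0.6165 0.045  0.0586]
tabscrew [278.  184.2] [321.2 173. ] [array([0.581 , 0.0517, 0.0611]), np.float64(0.0012)] rangeT [0.5796 0.0515 0.064 ] rangeS [0.5803 0.0468 0.0655]
idler1 [280.  132.2] [361.8 157.6] [array([0.718 , 0.0456, 0.1007]), np.float64(0.001)] rangeT [0.7181 0.0459 0.0982] rangeS [0.7179 0.0438 0.1023]
drive [319.4 144.6] [364.  180.6] [array([ 0.6841, -0.0624,  0.0997]), np.float64(0.0009)] rangeT [ 0.6832 -0.0623  0.1006] rangeS [ 0.6846 -0.0628  0.1002]
nearhole-R [335.2 204.2] [320.2 216. ] [array([ 0.5305, -0.1074,  0.031 ]), np.float64(0.0007)] rangeT [ 0.5295 -0.1073  0.0336] rangeS [ 0.5308 -0.1082  0.0318]
hookend [ 0.47592552 -0.22245987  0.04      ]
coil end [ 0.48612785 -0.2409224   0.04      ]
NL [0.50893537 0.07659006 0.03      ]
NR [ 0.51372537 -0.12430745  0.03      ]
FL [0.87648518 0.08777048 0.03      ]
FR [ 0.88028689 -0.11077161  0.03      ]
t1 [ 0.50722912 -0.18160118  0.014     ]
t2 [ 0.58102143 -0.3330196   0.014     ]
t3 [ 0.50053683 -0.37401479  0.014     ]
t4 [ 0.4263109  -0.22292956  0.014     ]
```

The first pictures show the following:
- **Spring in the kit tray (the one wanted):** dark, top camera (395,212), eye at (415,204), hook end at (377,223); side camera about (333,263).
- **Look-alikes:** three orange springs at top (466,197), (468,255) and (415,281). I reject these by colour. The network's other spring hits, such as side (347,170), are the tension arm.
- **Grinder head:** pivot at top (281,172), tab hole (276,194), post (330,192).

The crop of the tray confirms the choice: square plug next to the ring eye, hook hanging down.

Emit:
arm_command([
  {"translation": [0.0286,0.0224,-0.012],"twist": [0,0,9.3]},
  {"translation": [0.0286,0.0224,-0.012],"twist": [0,0,9.3]},
  {"translation": [0.0286,0.0224,-0.012],"twist": [0,0,9.3]},
  {"translation": [0.0286,0.0224,-0.012],"twist": [0,0,9.3]},
  {"translation": [0.0286,0.0224,-0.012],"twist": [0,0,9.3]},
  {"translation": [0.0286,0.0224,-0.012],"twist": [0,0,9.3]},
  {"translation": [0.0286,0.0224,-0.012],"twist": [0,0,9.3]},
  {"translation": [0.0286,0.0224,-0.012],"twist": [0,0,9.3]},
  {"translation": [0.0286,0.0224,-0.012],"twist": [0,0,9.3]},
  {"translation": [0.0286,0.0224,-0.012],"twist": [0,0,9.3]},
], hand=0.05)

```text
time_s: 2.55
ee_pos: [0.5171, -0.3022, 0.111]
eef_rot: [1.644, 2.677, -0.0]
wrist_force: [-0.4, 0.0, 1.6]
opening: 0.05
```

Run:
```python
from h import *
c=cam('side'); save('c1',c['image'][190:310,260:420],5)
```

```text
(no output)
```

View pics/c1.png

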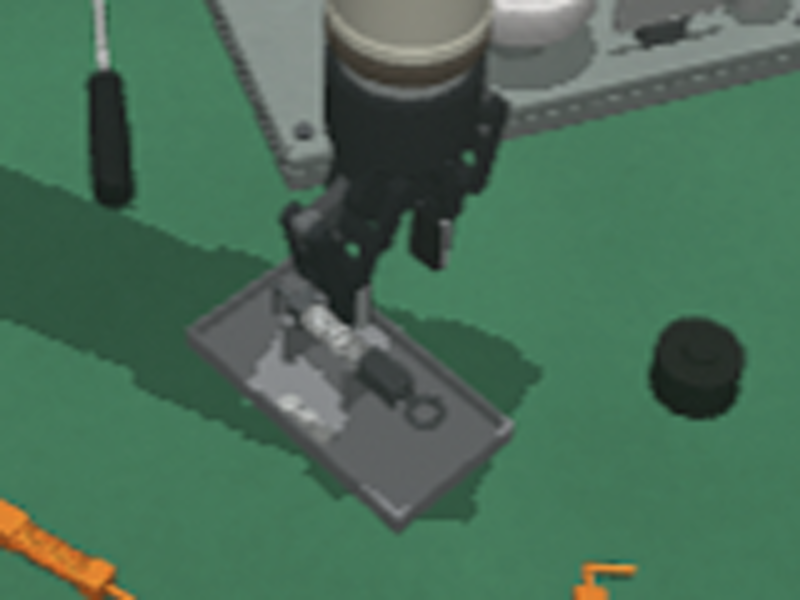

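The crop shows the open jaws above the dark plug in the tray, with the eye at crop (425,412), clear of the fingers. Going down now.

Emit:
arm_command([
  {"translation": [-0.0002,-0.0002,-0.015],"twist": [0,0,-0.4]},
  {"translation": [0,0,-0.02],"twist": [0,0,0]},
  {"translation": [0,0,-0.02],"twist": [0,0,0]},
  {"translation": [0,0,-0.02],"twist": [0,0,0]},
  {"translation": [0,0,-0.01],"twist": [0,0,0]},
  {"translation": [0,0,-0.004],"twist": [0,0,0]},
  {"translation": [0,0,0],"twist": [0,0,0]},
  {"translation": [0,0,0],"twist": [0,0,0]},
  {"translation": [0,0,0],"twist": [0,0,0]},
  {"translation": [0,0,0],"twist": [0,0,0]},
])

```text
time_s: 3.85
ee_pos: [0.5161, -0.3032, 0.0227]
eef_rot: [1.66, 2.667, -0.0]
wrist_force: [0.8, 0.7, -0.8]
opening: 0.0499
```

Emit:
arm_command([
  {"translation": [0,0,0],"twist": [0,0,0]},
  {"translation": [0,0,0],"twist": [0,0,0]},
  {"translation": [0,0,0],"twist": [0,0,0]},
  {"translation": [0,0,0],"twist": [0,0,0]},
  {"translation": [0,0,0],"twist": [0,0,0]},
  {"translation": [0,0,0],"twist": [0,0,0]},
  {"translation": [0,0,0],"twist": [0,0,0]},
  {"translation": [0,0,0],"twist": [0,0,0]},
  {"translation": [0,0,0],"twist": [0,0,0]},
  {"translation": [0,0,0],"twist": [0,0,0]},
], hand=0.005)

```text
time_s: 5.1
ee_pos: [0.5163, -0.3031, 0.0225]
eef_rot: [1.66, 2.666, 0.001]
wrist_force: [4.5, 2.9, 1.9]
opening: 0.0151
```

Emit:
arm_command([
  {"translation": [0,0,0.008],"twist": [0,0,0]},
  {"translation": [0,0,0.02],"twist": [0,0,0]},
  {"translation": [0,0,0.03],"twist": [0,0,0]},
  {"translation": [0,0.01,0.03],"twist": [0,0,0]},
  {"translation": [0.006,0.04,0],"twist": [0,0,-4]},
  {"translation": [0.007,0.05,0],"twist": [0,0,-5]},
  {"translation": [0.007,0.05,0],"twist": [0,0,-5]},
  {"translation": [0.007,0.05,0],"twist": [0,0,-5]},
  {"translation": [0.007,0.05,0],"twist": [0,0,-5]},
  {"translation": [0.005,0.024,0],"twist": [0,0,-1]},
])

```text
time_s: 6.35
ee_pos: [0.5546, -0.0273, 0.1114]
eef_rot: [2.196, 2.246, -0.001]
wrist_force: [1.2, -0.1, -1.0]
opening: 0.0147
```

```bash
cat > look.py <<'E'
from h import *
import pickle,sys
n=sys.argv[1]
C={k:cam(k) for k in('top','side')}
pickle.dump(C,open(n+'.pkl','wb'))
save(n+'t',C['top']['image'][150:250,240:360],6.5)
save(n+'s',C['side']['image'][130:240,280:400],5.4)
s=arm.state();print(s['ee_pos'],s['eef_rot'],s['wrist_force'],s['wrist_torque'],s['opening'],s['time_s'])
E
python3 look.py d1
```

```text
[ 0.55484512 -0.0272666   0.11131715] [ 2.19402004e+00  2.24799885e+00 -6.55394797e-04] [-0.15264784  0.54827102 -1.34236838] [-0.04567271 -0.05322192 -0.02667078] 0.015203407173289277 6.45
```

View pics/d1t.png

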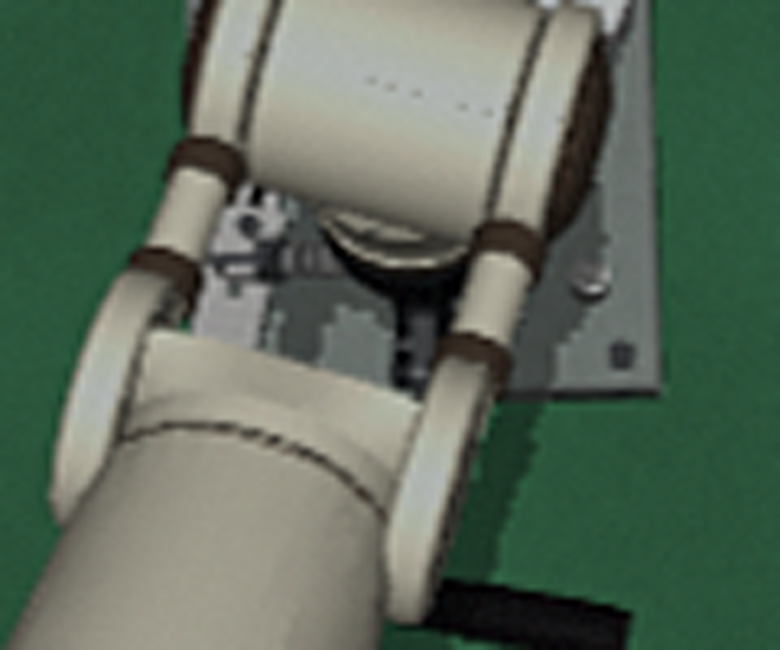

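View pics/d1s.png

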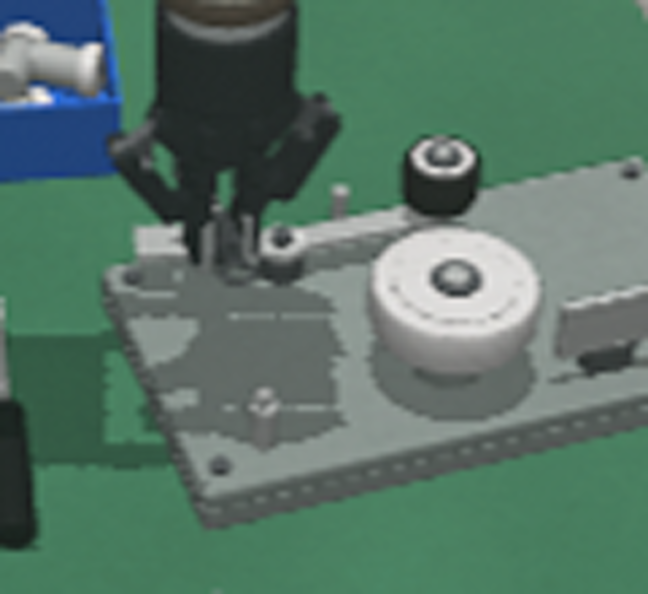

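Run:
```python
from h import *
import pickle
C=pickle.load(open('d1.pkl','rb'))
save('d2t',C['top']['image'][175:205,262:302],18)
save('d2s',C['side']['image'][160:190,300:340],18)
```

```text
(no output)
```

View pics/d2t.png

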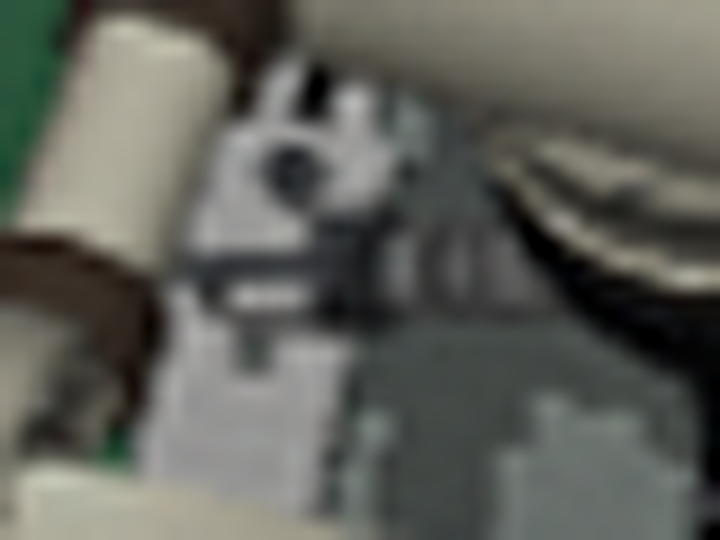

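View pics/d2s.png

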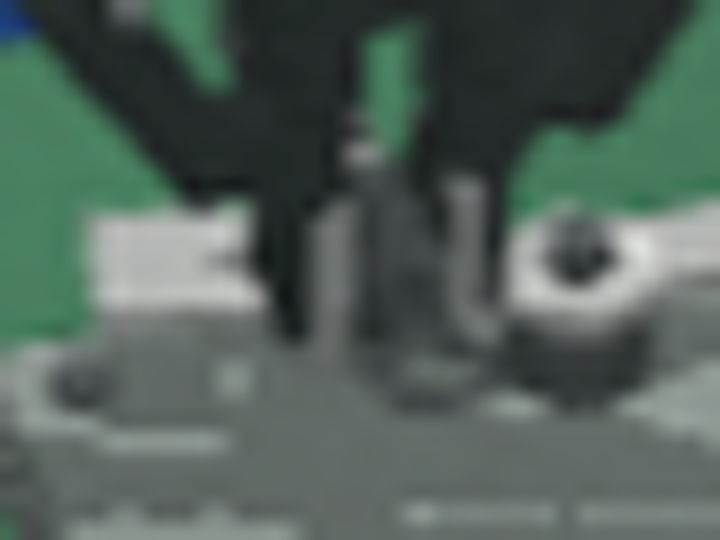

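Run:
```python
from h import *
import pickle
C=pickle.load(open('d1.pkl','rb'));t=C['top'];s=C['side']
f=lambda u,v,o:(u/18-.47+o[0],v/18-.47+o[1])
print('hook end',pix2w(t,*f(188,268,(262,175)),z=.1288))
print('hook in',pix2w(t,*f(310,262,(262,175)),z=.1288))
h=f(253,350,(262,175));print('hole top',pix2w(t,*h,z=.06))
h2=f(238,258,(300,160));print('hole side',pix2w(s,*h2,z=.06))
print('eye side',pix2w(s,*f(430,375,(300,160)),z=.1288))
print('finger gap', )
th=np.degrees(np.arctan2(2.24799885,2.19402))*2-90;print('tool y',th)
a=np.radians(th+90);d=np.array([np.cos(a),np.sin(a)]);print('pred hook',np.array([.5548,-.0273])+.087*d,'eye',np.array([.5548,-.0273])-.031*d)
# tab centreline
for (u,v) in [(292,172)]: print('screw',pix2w(t,*f(u,v,(262,175)),z=.063))
```

```text
hook end [0.55307089 0.06116502 0.1288    ]
hook in [0.55408982 0.0433577  0.1288    ]
hole top [0.55289561 0.05799057 0.06      ]
hole side [0.55429394 0.05634049 0.06      ]
eye side [ 0.55420735 -0.05852328  0.1288    ]
finger gap
tool y 1.3924335631865432
pred hook [0.55268589 0.05967431] eye [ 0.5555533  -0.05829085]
screw [0.58015882 0.0523137  0.063     ]
```

The hook leg is about 1.3 mm beyond the hole in y: leg near (0.553, 0.0593), hole (0.553, 0.058). I'll correct that and come down to just above the tab.

Emit:
arm_command([
  {"translation": [0,-0.0013,-0.01],"twist": [0,0,0]},
  {"translation": [0,0,-0.01],"twist": [0,0,0]},
  {"translation": [0,0,-0.01],"twist": [0,0,0]},
  {"translation": [0,0,-0.006],"twist": [0,0,0]},
  {"translation": [0,0,-0.004],"twist": [0,0,0]},
  {"translation": [0,0,-0.002],"twist": [0,0,0]},
  {"translation": [0,0,0],"twist": [0,0,0]},
  {"translation": [0,0,0],"twist": [0,0,0]},
  {"translation": [0,0,0],"twist": [0,0,0]},
  {"translation": [0,0,0],"twist": [0,0,0]},
])

```text
time_s: 7.7
ee_pos: [0.555, -0.0304, 0.0684]
eef_rot: [2.198, 2.244, 0.0]
wrist_force: [-0.0, 0.5, -0.9]
opening: 0.0147
```

```bash
python3 look.py e1
python3 - <<'E'
from h import *
import pickle
C=pickle.load(open('e1.pkl','rb'))
save('e2t',C['top']['image'][170:205,257:302],16)
save('e2s',C['side']['image'][155:195,300:340],14)
E
```

```text
[ 0.55495964 -0.03042561  0.06836532] [2.19810303e+00 2.24439104e+00 9.28924844e-05] [ 0.31854484 -0.67967959 -0.71648376] [-0.05787534 -0.03368978  0.00440736] 0.014619768279861384 7.8
```

View pics/e2t.png

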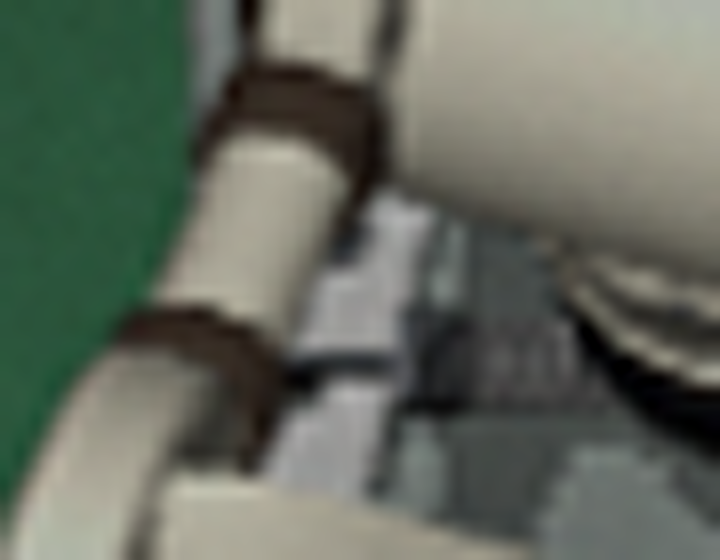

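View pics/e2s.png

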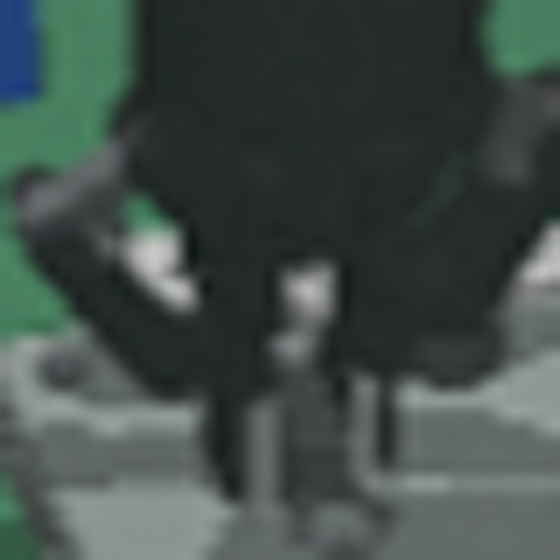

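Emit:
arm_command([
  {"translation": [-0.0004,0.0017,0],"twist": [0,0,0]},
  {"translation": [0,0,0],"twist": [0,0,0]},
  {"translation": [0,0,0],"twist": [0,0,0]},
  {"translation": [0,0,-0.0005],"twist": [0,0,0]},
  {"translation": [0,0,-0.0005],"twist": [0,0,0]},
  {"translation": [0,0,-0.0005],"twist": [0,0,0]},
  {"translation": [0,0,-0.0005],"twist": [0,0,0]},
  {"translation": [0,0,-0.0005],"twist": [0,0,0]},
  {"translation": [0,0,-0.0005],"twist": [0,0,0]},
  {"translation": [0,0,0],"twist": [0,0,0]},
])

```text
time_s: 9.05
ee_pos: [0.5545, -0.0287, 0.0653]
eef_rot: [-2.198, -2.244, 0.0]
wrist_force: [-0.1, 0.9, -1.8]
opening: 0.0151
```

Emit:
arm_command([
  {"translation": [0,0,-0.0005],"twist": [0,0,0]},
  {"translation": [0,0,-0.0005],"twist": [0,0,0]},
  {"translation": [0,0,-0.0005],"twist": [0,0,0]},
  {"translation": [0,0,-0.0005],"twist": [0,0,0]},
  {"translation": [0,0,-0.0005],"twist": [0,0,0]},
  {"translation": [0,0,-0.0005],"twist": [0,0,0]},
  {"translation": [0,0,0],"twist": [0,0,0]},
  {"translation": [0,0,0],"twist": [0,0,0]},
  {"translation": [0,0,0],"twist": [0,0,0]},
  {"translation": [0,0,0],"twist": [0,0,0]},
])

```text
time_s: 10.3
ee_pos: [0.5545, -0.0287, 0.0623]
eef_rot: [2.198, 2.244, 0.0]
wrist_force: [-0.4, -0.2, -0.9]
opening: 0.0146
```

Run:
```python
from h import *
for i in range(6):
    cam('side'); s=arm.state(); print(np.round(s['ee_pos'],4),np.round(s['wrist_force'],2),np.round(s['wrist_torque'],3),s['opening'])
```

```text
[ 0.5545 -0.0287  0.0623] [ 0.41 -0.45 -0.77] [-0.052 -0.006  0.003] 0.015279538012440133
[ 0.5545 -0.0287  0.0623] [-0.1   0.04 -1.22] [ 0.028 -0.047 -0.038] 0.014815082719634531
[ 0.5545 -0.0287  0.0623] [-0.73  1.   -0.72] [-0.037  0.059  0.03 ] 0.015037981536768198
[ 0.5545 -0.0287  0.0623] [-0.38  0.77 -1.63] [-0.018  0.03  -0.031] 0.014894801834270997
[ 0.5545 -0.0287  0.0623] [-0.13  0.39 -2.37] [-0.063  0.059 -0.072] 0.014846524859136127
[ 0.5545 -0.0287  0.0623] [-0.34 -0.2  -0.93] [-0.049  0.024  0.001] 0.015395169309629949
```

Emit:
arm_command([
  {"translation": [0,0,-0.0008],"twist": [0,0,0]},
  {"translation": [0,0,-0.0008],"twist": [0,0,0]},
  {"translation": [0,0,-0.0008],"twist": [0,0,0]},
  {"translation": [0,0,-0.0008],"twist": [0,0,0]},
  {"translation": [0,0,-0.0008],"twist": [0,0,0]},
  {"translation": [0,0,-0.0008],"twist": [0,0,0]},
  {"translation": [0,0,0],"twist": [0,0,0]},
  {"translation": [0,0,0],"twist": [0,0,0]},
  {"translation": [0,0,0],"twist": [0,0,0]},
  {"translation": [0,0,0],"twist": [0,0,0]},
])

```text
time_s: 11.85
ee_pos: [0.5546, -0.0287, 0.0575]
eef_rot: [2.198, 2.244, 0.0]
wrist_force: [-0.4, 0.8, -1.7]
opening: 0.0149
```

```bash
python3 look.py f1;python3 - <<'E'
from h import *
import pickle
C=pickle.load(open('f1.pkl','rb'))
save('f2t',C['top']['image'][170:205,257:302],16)
save('f2s',C['side']['image'][150:200,290:350],12)
E
```

```text
[ 0.55454657 -0.02873489  0.05751905] [2.19819300e+00 2.24439755e+00 6.79875513e-05] [-0.25346746  0.09573189 -2.17295612] [-0.0262702   0.04118163 -0.02628083] 0.014944140939879265 11.95
```

View pics/f2t.png

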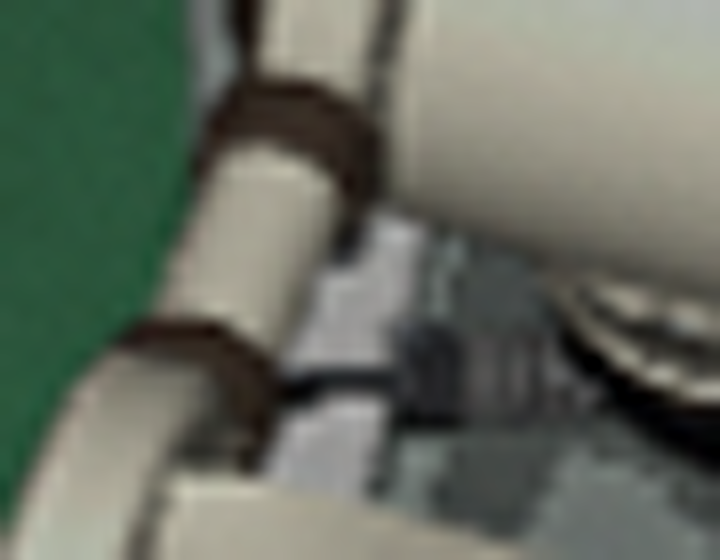

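View pics/f2s.png

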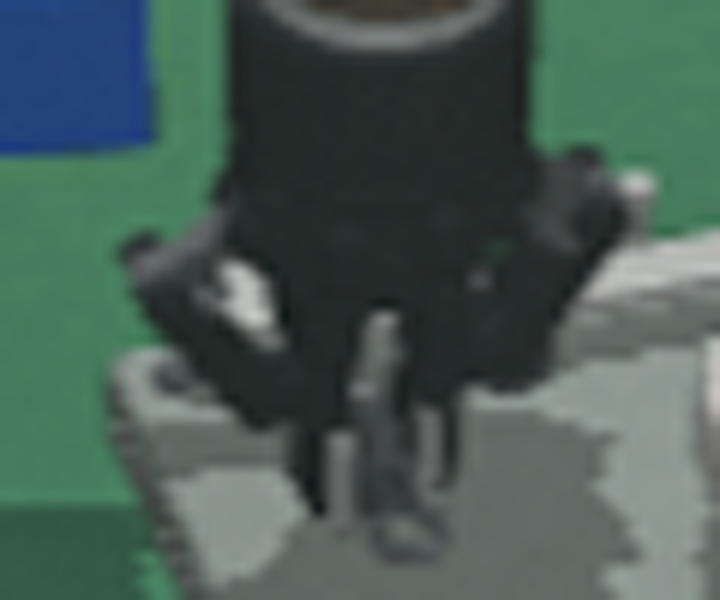

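Emit:
arm_command([
  {"translation": [0.0002,-0.002,0.001],"twist": [0,0,0.25]},
  {"translation": [0.0002,-0.002,0],"twist": [0,0,0.25]},
  {"translation": [0.0002,-0.002,0],"twist": [0,0,0.25]},
  {"translation": [0.0003,-0.002,0],"twist": [0,0,0.25]},
  {"translation": [0.0003,-0.002,0],"twist": [0,0,0.25]},
  {"translation": [0.0003,-0.002,0],"twist": [0,0,0.25]},
  {"translation": [0.0002,-0.001,0],"twist": [0,0,0.25]},
  {"translation": [0.0001,0,0],"twist": [0,0,0.25]},
  {"translation": [0,0,0],"twist": [0,0,0]},
  {"translation": [0,0,0],"twist": [0,0,0]},
])

```text
time_s: 13.2
ee_pos: [0.5564, -0.0419, 0.0586]
eef_rot: [2.158, 2.282, -0.0]
wrist_force: [-0.5, 1.5, -1.4]
opening: 0.0143
```

```bash
python3 look.py g1;python3 - <<'E'
from h import *
import pickle
C=pickle.load(open('g1.pkl','rb'));F=pickle.load(open('f1.pkl','rb'))
save('g2t',C['top']['image'][170:205,257:302],16)
save('g2s',C['side']['image'][150:210,290:350],10)
# predicted eye pixel at f1 vs seen
a=np.radians(91.2);e=np.array([.5546-.031*np.cos(a),-.0287-.031*np.sin(a),.075]);print('pred eye px f1',w2pix(F['side'],e),'seen 323.7,194.1')
E
```

```text
[ 0.55643088 -0.04188835  0.05861863] [ 2.15833515e+00  2.28224498e+00 -1.16989474e-04] [ 0.63333756  1.77429049 -1.12490229] [ 0.1061203   0.01882049 -0.00817555] 0.014933633268625327 13.3
pred eye px f1 [323.49341681 193.69953516] seen 323.7,194.1
```

View pics/g2t.png

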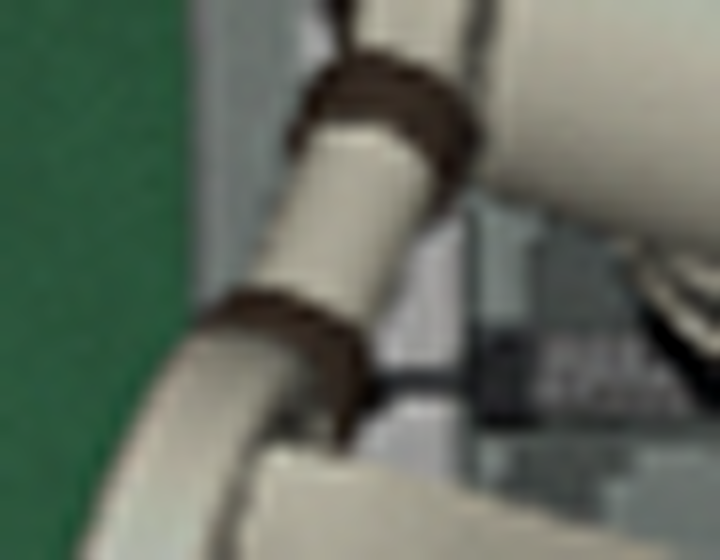

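View pics/g2s.png

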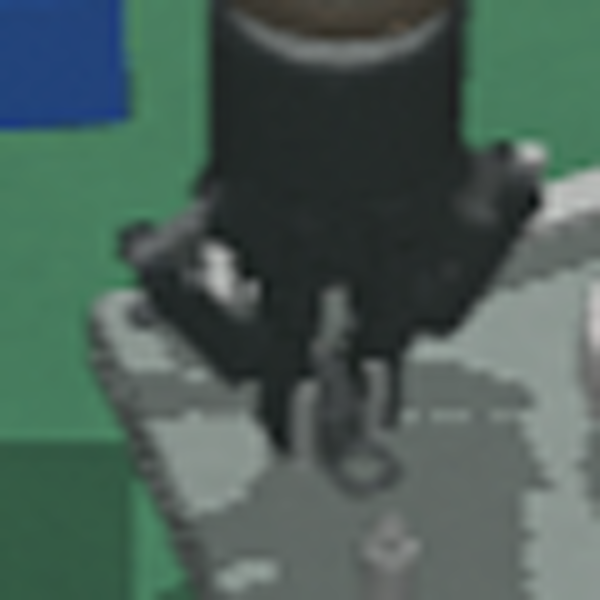

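Run:
```python
from h import *
import pickle
C=pickle.load(open('g1.pkl','rb'));I=pickle.load(open('c0.pkl','rb'))
a=C['side']['image'][188:218,312:346]; b=I['side']['image'][188:218,312:346]; c=I['top']['image'][178:208,314:348]
save('g3',np.hstack([a,b]),11); save('g4',c,20)
```

```text
(no output)
```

View pics/g3.png

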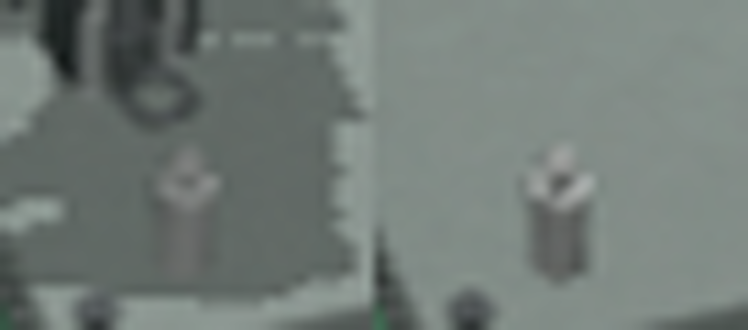

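View pics/g4.png

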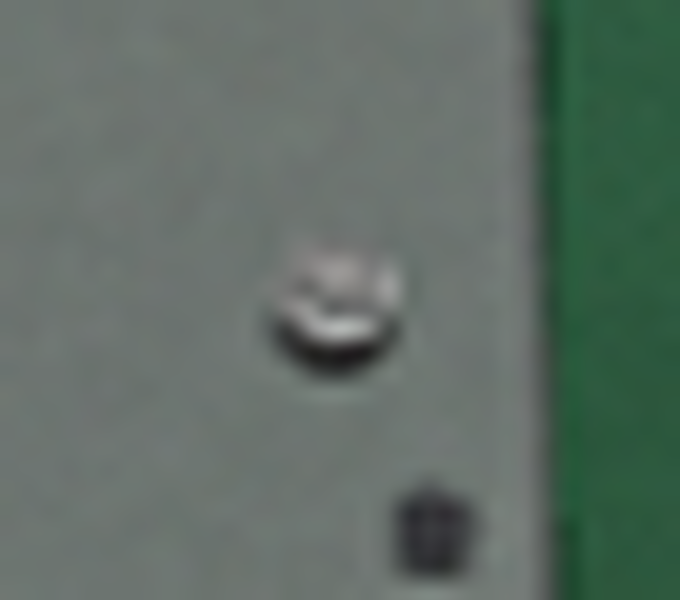

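Run:
```python
from h import *
import pickle
C=pickle.load(open('g1.pkl','rb'));I=pickle.load(open('c0.pkl','rb'));t=I['top'];s=I['side']
print('base top',pix2w(t,330.3,192.9,z=.06),'side',pix2w(s,328.5,204.2,z=.06),tri(t,(330.3,192.9),s,(328.5,204.2)))
print('head top',pix2w(t,330.4,190.9,z=.0715),'side',pix2w(s,328.5,201.3,z=.0715))
p=np.array([.559,-.0933]);
for z in(.06,.066,.0715): print(z,w2pix(t,[*p,z]),w2pix(s,[*p,z]))
# eye seen in g1
u=(158/11-.45+312,97/11-.45+188);print('eye px',u)
a=np.radians(2*np.degrees(np.arctan2(2.28224,2.15833)));print(np.degrees(a))
e=[.55643-.031*np.cos(a),-.04189-.031*np.sin(a),.0761];print(e,w2pix(s,e),pix2w(s,*u,z=.0761))
```

```text
base top [ 0.55698267 -0.09311457  0.06      ] side [ 0.56117663 -0.09329239  0.06      ] (array([ 0.5590154 , -0.09344264,  0.06014162]), 0.002902669070830605)
head top [ 0.56052965 -0.09323544  0.0715    ] side [ 0.56110811 -0.0924065   0.0715    ]
0.06 [330.37081549 192.18185518] [327.81848237 204.33893749]
0.066 [330.39673201 191.80097325] [327.87362044 202.93036662]
0.0715 [330.42067771 191.44905557] [327.92447894 201.63112258]
eye px (325.9136363636364, 196.36818181818182)
93.19674197194489
[np.float64(0.558158706637737), np.float64(-0.07284176203967463), 0.0761] [325.68093094 196.09709338] [ 0.55848374 -0.0741811   0.0761    ]
```

Emit:
arm_command([
  {"translation": [0.0002,-0.0025,0],"twist": [0,0,0]},
  {"translation": [0.0002,-0.0025,0],"twist": [0,0,0]},
  {"translation": [0.0002,-0.0025,0],"twist": [0,0,0]},
  {"translation": [0.0002,-0.0025,0],"twist": [0,0,0]},
  {"translation": [0.0002,-0.0025,0],"twist": [0,0,0]},
  {"translation": [0.0002,-0.0025,0],"twist": [0,0,0]},
  {"translation": [0.0002,-0.0025,0],"twist": [0,0,0]},
  {"translation": [0.0002,-0.0025,0],"twist": [0,0,0]},
  {"translation": [0,0,0],"twist": [0,0,0]},
  {"translation": [0,0,0],"twist": [0,0,0]},
])

```text
time_s: 14.55
ee_pos: [0.557, -0.0598, 0.0577]
eef_rot: [-2.156, -2.279, -0.002]
wrist_force: [-0.1, 9.9, -3.2]
opening: 0.0149
```

```bash
python3 look.py i1;python3 - <<'E'
from h import *
import pickle
C=pickle.load(open('i1.pkl','rb'))
save('i2t',C['top']['image'][170:205,262:342],10)
save('i3',C['side']['image'][188:218,312:346],20)
s=arm.state();v=s['eef_rot'];a=2*np.arctan2(v[1],v[0]);p=s['ee_pos'];e=[p[0]-.031*np.cos(a),p[1]-.031*np.sin(a),p[2]+.0175]
print(np.degrees(a),e,w2pix(C['side'],e),w2pix(C['top'],e))
E
```

```text
[ 0.55701169 -0.05980013  0.05767899] [-2.15617692e+00 -2.27925148e+00 -1.92667271e-03] [-0.48858992 10.78874521 -3.22333165] [1.50476275 0.03667481 0.03930865] 0.014912361965729131 14.65
-266.82112145492147 [np.float64(0.5587307467150568), np.float64(-0.09075242864381788), np.float64(0.07517898567139673)] [327.61938339 200.20951563] [329.50529528 191.30250019]
```

View pics/i2t.png

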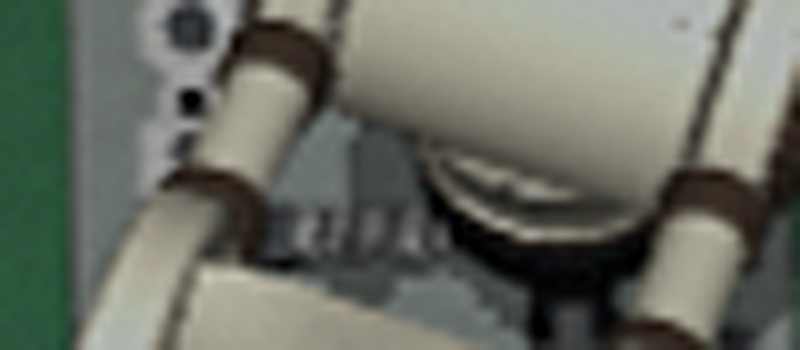

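View pics/i3.png

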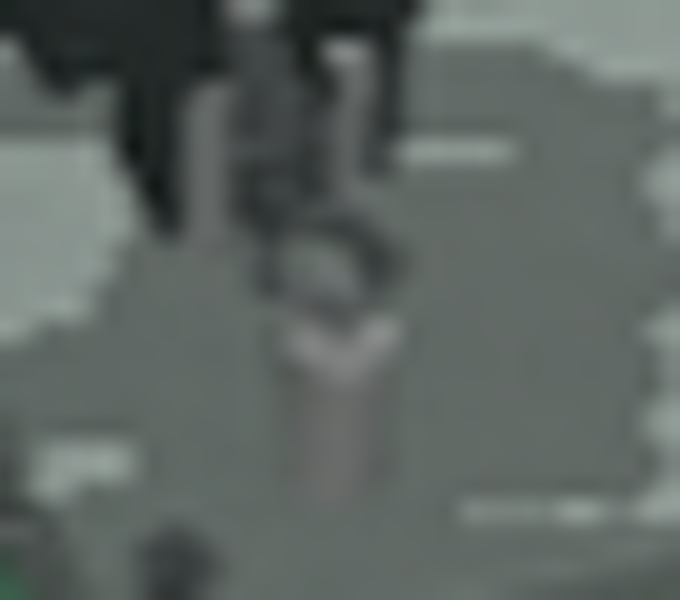

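Emit:
arm_command([
  {"translation": [0.0006,-0.001,0.0005],"twist": [0,0,0]},
  {"translation": [0.0006,-0.001,0],"twist": [0,0,0]},
  {"translation": [0,0,0],"twist": [0,0,0]},
  {"translation": [0,0,0],"twist": [0,0,0]},
  {"translation": [0,0,-0.0008],"twist": [0,0,0]},
  {"translation": [0,0,-0.0008],"twist": [0,0,0]},
  {"translation": [0,0,-0.0008],"twist": [0,0,0]},
  {"translation": [0,0,-0.0008],"twist": [0,0,0]},
  {"translation": [0,0,0],"twist": [0,0,0]},
  {"translation": [0,0,0],"twist": [0,0,0]},
])

```text
time_s: 15.9
ee_pos: [0.5581, -0.0616, 0.0553]
eef_rot: [-2.155, -2.279, -0.002]
wrist_force: [-1.2, 10.9, -0.1]
opening: 0.0151
```

Run:
```python
from h import *
for i in range(3):
    c=cam('side'); s=arm.state(); print(np.round(s['ee_pos'],4),np.round(s['eef_rot'],4),np.round(s['wrist_force'],2),np.round(s['wrist_torque'],3))
save('j3',c['image'][188:218,312:346],20)
```

```text
[ 0.5581 -0.0616  0.0553] [-2.1555e+00 -2.2791e+00 -1.8000e-03] [-1.02 10.48 -0.79] [1.814 0.276 0.134]
[ 0.5581 -0.0616  0.0553] [-2.1554e+00 -2.2791e+00 -1.9000e-03] [-0.99 10.57 -0.05] [1.798 0.268 0.037]
[ 0.5581 -0.0616  0.0553] [-2.1555e+00 -2.2791e+00 -1.9000e-03] [-1.71 10.41 -0.21] [1.751 0.202 0.166]
```

View pics/j3.png

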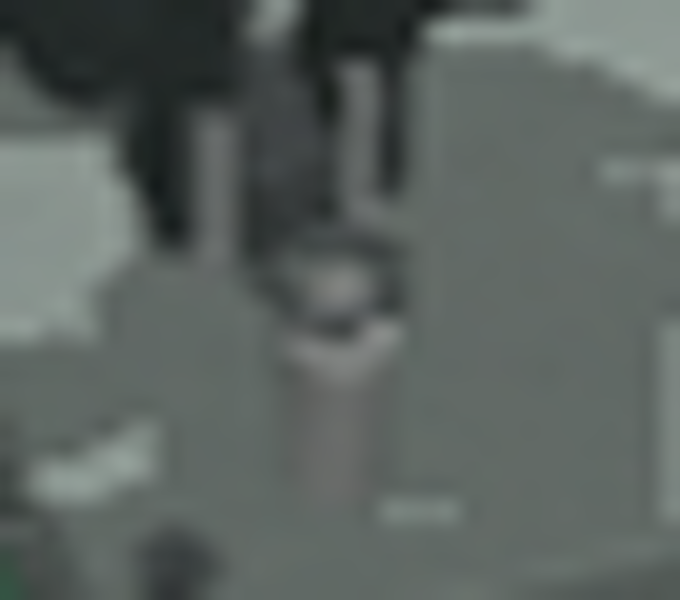

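Emit:
arm_command([
  {"translation": [0,0,-0.0008],"twist": [0,0,0]},
  {"translation": [0,0,-0.0008],"twist": [0,0,0]},
  {"translation": [0,0,-0.0008],"twist": [0,0,0]},
  {"translation": [0,0,-0.0008],"twist": [0,0,0]},
  {"translation": [0,0,-0.0008],"twist": [0,0,0]},
  {"translation": [0,0,0],"twist": [0,0,0]},
  {"translation": [0,0,0],"twist": [0,0,0]},
  {"translation": [0,0,0],"twist": [0,0,0]},
  {"translation": [0,0,0],"twist": [0,0,0]},
  {"translation": [0,0,0],"twist": [0,0,0]},
])

```text
time_s: 17.3
ee_pos: [0.5589, -0.0619, 0.0522]
eef_rot: [-2.157, -2.28, -0.003]
wrist_force: [-1.7, 10.5, 2.5]
opening: 0.0148
```

Run:
```python
from h import *
for i in range(3):
    c=cam('side'); s=arm.state(); print(np.round(s['ee_pos'],4),np.round(s['eef_rot'],4),np.round(s['wrist_force'],2),np.round(s['wrist_torque'],3))
save('k3',c['image'][188:218,312:346],20)
```

```text
[ 0.5589 -0.0619  0.0522] [-2.1569 -2.2799 -0.0034] [-1.85 10.09  3.18] [2.03  0.282 0.059]
[ 0.5589 -0.0618  0.0522] [-2.1568 -2.2798 -0.0034] [-0.57  9.82  2.35] [2.054 0.249 0.101]
[ 0.5589 -0.0618  0.0522] [-2.1569 -2.2798 -0.0035] [-1.2   9.58  3.61] [2.044 0.216 0.121]
```

View pics/k3.png

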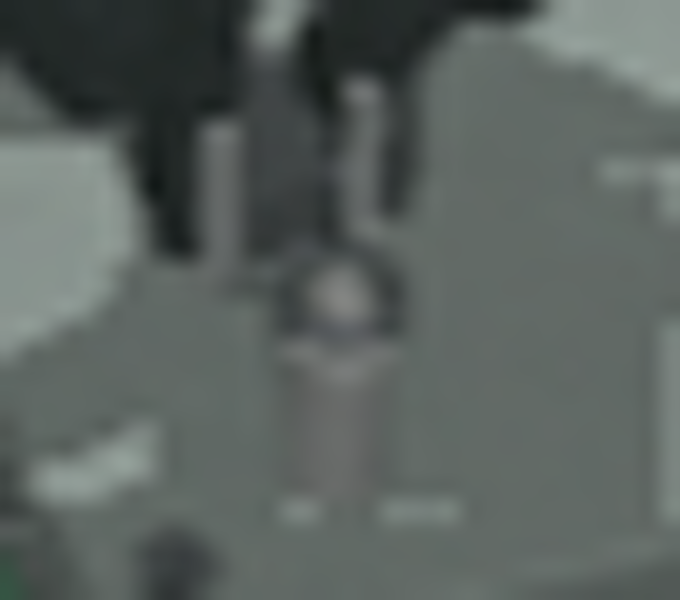

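Emit:
arm_command([
  {"translation": [0,0,-0.0008],"twist": [0,0,0]},
  {"translation": [0,0,-0.0008],"twist": [0,0,0]},
  {"translation": [0,0,-0.0008],"twist": [0,0,0]},
  {"translation": [0,0,-0.0008],"twist": [0,0,0]},
  {"translation": [0,0,-0.0008],"twist": [0,0,0]},
  {"translation": [0,0,0],"twist": [0,0,0]},
  {"translation": [0,0,0],"twist": [0,0,0]},
  {"translation": [0,0,0],"twist": [0,0,0]},
  {"translation": [0,0,0],"twist": [0,0,0]},
  {"translation": [0,0,0],"twist": [0,0,0]},
])

```text
time_s: 18.7
ee_pos: [0.5592, -0.062, 0.0485]
eef_rot: [-2.157, -2.28, -0.004]
wrist_force: [-1.2, 9.4, 4.4]
opening: 0.0151
```

Run:
```python
from h import *
for i in range(2):
    c=cam('side'); s=arm.state(); print(np.round(s['ee_pos'],4),np.round(s['eef_rot'],4),np.round(s['wrist_force'],2),np.round(s['wrist_torque'],3))
save('l3',c['image'][188:218,312:346],20)
save('l4',c['image'][150:220,280:380],8)
```

```text
[ 0.5592 -0.062   0.0485] [-2.1574 -2.2803 -0.0038] [-1.49  9.63  4.03] [2.101 0.256 0.109]
[ 0.5592 -0.062   0.0485] [-2.1574 -2.2803 -0.0038] [-1.6   9.46  3.33] [2.085 0.304 0.028]
```

View pics/l3.png

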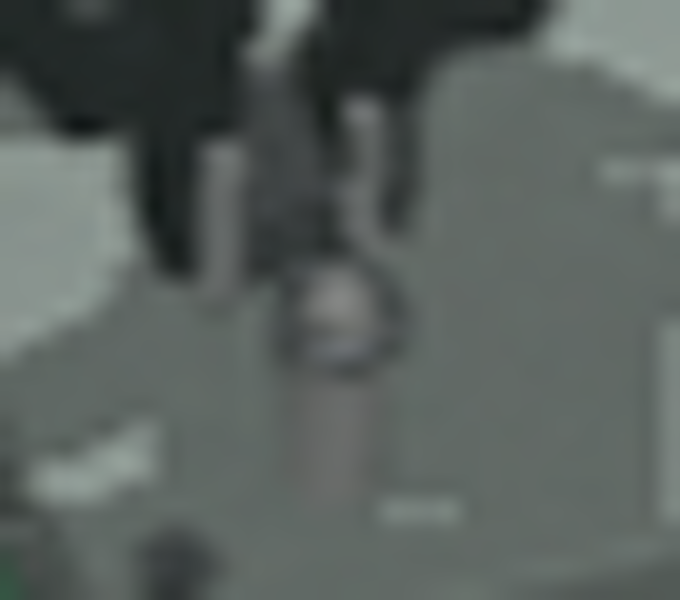

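View pics/l4.png

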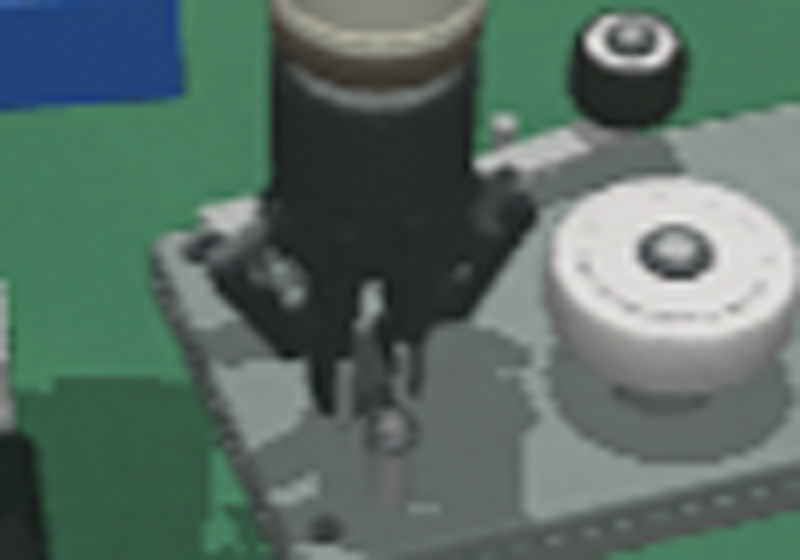

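Emit:
arm_command([
  {"translation": [0,0,-0.0008],"twist": [0,0,0]},
  {"translation": [0,0,-0.0008],"twist": [0,0,0]},
  {"translation": [0,0,-0.0008],"twist": [0,0,0]},
  {"translation": [0,0,-0.0006],"twist": [0,0,0]},
  {"translation": [0,0,-0.0006],"twist": [0,0,0]},
  {"translation": [0,0,0],"twist": [0,0,0]},
  {"translation": [0,0,0],"twist": [0,0,0]},
  {"translation": [0,0,0],"twist": [0,0,0]},
  {"translation": [0,0,0],"twist": [0,0,0]},
  {"translation": [0,0,0],"twist": [0,0,0]},
])

```text
time_s: 20.05
ee_pos: [0.5596, -0.0622, 0.0467]
eef_rot: [-2.157, -2.281, -0.003]
wrist_force: [-7.2, 11.4, 15.8]
opening: 0.0151
```

Run:
```python
from h import *
for i in range(2):
    c=cam('side'); s=arm.state(); print(np.round(s['ee_pos'],4),np.round(s['eef_rot'],4),np.round(s['wrist_force'],2),np.round(s['wrist_torque'],3))
save('m3',c['image'][188:218,312:346],20)
```

```text
[ 0.5596 -0.0622  0.0467] [-2.1572 -2.2809 -0.0032] [-6.76 10.7  16.62] [2.119 1.208 0.016]
[ 0.5595 -0.0622  0.0467] [-2.1573 -2.2809 -0.0032] [-7.06 11.03 17.55] [ 2.132  1.142 -0.019]
```

View pics/m3.png

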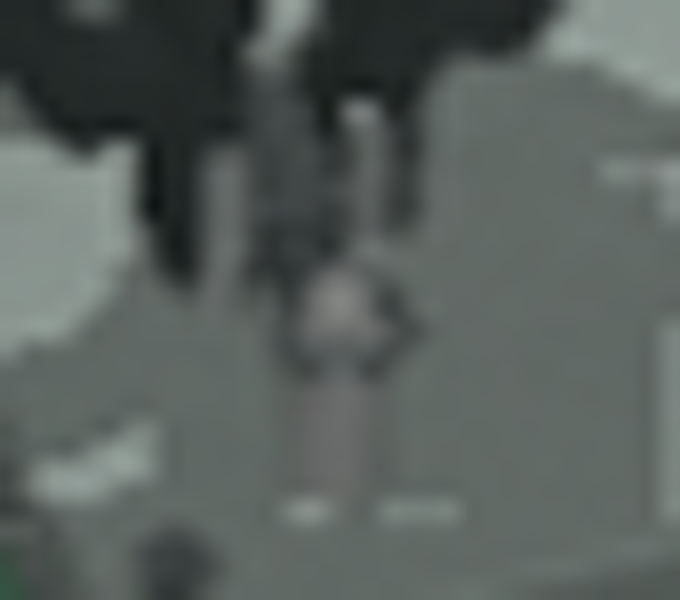

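Force rose to about 17 N at the level where the eye should meet the post's base. The picture shows the ring (331,203.8) around the neck, with the post head standing above it. I'll ease the press and let the spring pull the eye onto the neck.

Emit:
arm_command([
  {"translation": [0,0,0.0005],"twist": [0,0,0]},
  {"translation": [0,0,0.0005],"twist": [0,0,0]},
  {"translation": [0,0.001,0],"twist": [0,0,0]},
  {"translation": [0,0.001,0],"twist": [0,0,0]},
  {"translation": [0,0.001,0],"twist": [0,0,0]},
  {"translation": [0,0.001,0],"twist": [0,0,0]},
  {"translation": [0,0.001,0],"twist": [0,0,0]},
  {"translation": [0,0,0],"twist": [0,0,0]},
  {"translation": [0,0,0],"twist": [0,0,0]},
  {"translation": [0,0,0],"twist": [0,0,0]},
])

```text
time_s: 21.4
ee_pos: [0.5601, -0.0587, 0.0471]
eef_rot: [2.158, 2.282, 0.002]
wrist_force: [-2.9, 4.7, 8.7]
opening: 0.0148
```

Run:
```python
from h import *
for i in range(2):
    c=cam('side'); s=arm.state(); print(np.round(s['ee_pos'],4),np.round(s['eef_rot'],4),np.round(s['wrist_force'],2),np.round(s['wrist_torque'],3))
save('n3',c['image'][188:218,312:346],20)
```

```text
[ 0.5601 -0.0587  0.0471] [2.1576e+00 2.2823e+00 2.0000e-03] [-3.29  4.43  9.25] [1.261 0.517 0.235]
[ 0.5601 -0.0587  0.0471] [2.1575e+00 2.2823e+00 2.0000e-03] [-2.19  4.25  8.5 ] [1.316 0.526 0.301]
```

View pics/n3.png

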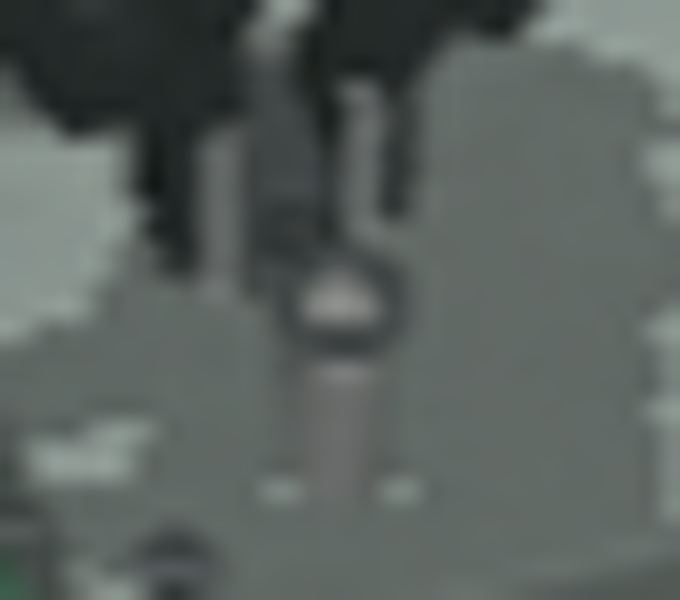

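Emit:
arm_command([
  {"translation": [0,0.0005,0],"twist": [0,0,0]},
  {"translation": [0,0.0005,0],"twist": [0,0,0]},
  {"translation": [-0.0004,0,0.0004],"twist": [0,0,0]},
  {"translation": [0,0,0],"twist": [0,0,0]},
  {"translation": [0,0,0],"twist": [0,0,0]},
  {"translation": [0,0,0],"twist": [0,0,0]},
  {"translation": [0,0,0],"twist": [0,0,0]},
  {"translation": [0,0,0],"twist": [0,0,0]},
  {"translation": [0,0,0],"twist": [0,0,0]},
  {"translation": [0,0,0],"twist": [0,0,0]},
])

```text
time_s: 22.75
ee_pos: [0.5599, -0.0584, 0.0472]
eef_rot: [2.157, 2.281, 0.001]
wrist_force: [-2.0, 1.4, 6.8]
opening: 0.0145
```

Emit:
arm_command([
  {"translation": [0,0,0],"twist": [0,0,0]},
  {"translation": [0,0,0],"twist": [0,0,0]},
  {"translation": [0,0,0],"twist": [0,0,0]},
  {"translation": [0,0,0],"twist": [0,0,0]},
  {"translation": [0,0,0],"twist": [0,0,0]},
  {"translation": [0,0,0],"twist": [0,0,0]},
  {"translation": [0,0,0],"twist": [0,0,0]},
  {"translation": [0,0,0],"twist": [0,0,0]},
  {"translation": [0,0,0],"twist": [0,0,0]},
  {"translation": [0,0,0],"twist": [0,0,0]},
], hand=0.04)

```text
time_s: 24.0
ee_pos: [0.5587, -0.0577, 0.0456]
eef_rot: [2.159, 2.283, -0.0]
wrist_force: [0.0, 0.4, 0.4]
opening: 0.0401
```

Run:
```python
from h import *
for i in range(2):
    c=cam('side'); s=arm.state(); print(np.round(s['ee_pos'],4),np.round(s['eef_rot'],4),np.round(s['wrist_force'],2),np.round(s['wrist_torque'],3))
save('o3',c['image'][180:220,307:352],16)
```

```text
[ 0.5587 -0.0578  0.0456] [2.1587 2.2824 0.    ] [-0.2  -0.47 -0.89] [-0.022 -0.048 -0.043]
[ 0.5587 -0.0577  0.0456] [-2.1586 -2.2824  0.    ] [ 0.03 -0.05  0.3 ] [-0.049 -0.02  -0.032]
```

View pics/o3.png

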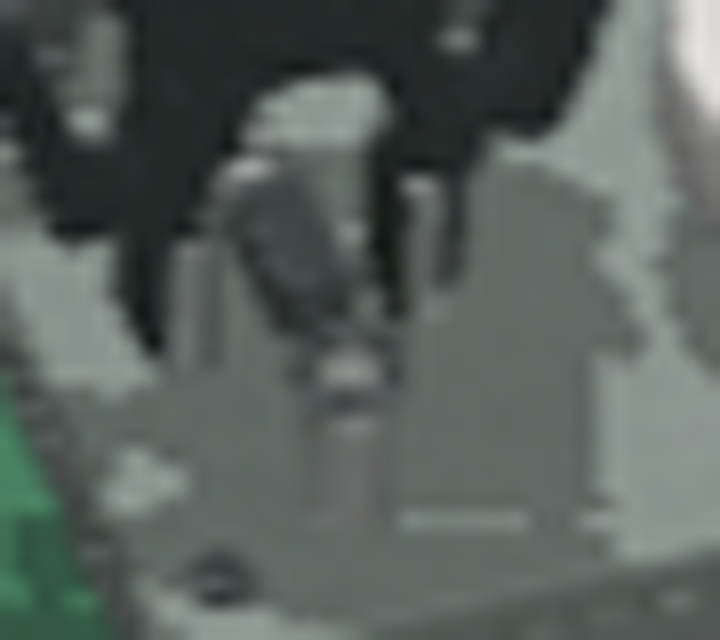

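Emit:
arm_command([
  {"translation": [0,0,0],"twist": [0,0,0]},
  {"translation": [0,0,0],"twist": [0,0,0]},
  {"translation": [0,0,0],"twist": [0,0,0]},
  {"translation": [0,0,0.005],"twist": [0,0,0]},
  {"translation": [0,0,0.01],"twist": [0,0,0]},
  {"translation": [0,0,0.02],"twist": [0,0,0]},
  {"translation": [0,0,0.03],"twist": [0,0,0]},
  {"translation": [0,0,0.04],"twist": [0,0,0]},
  {"translation": [0,0,0.04],"twist": [0,0,0]},
  {"translation": [0,0,0.03],"twist": [0,0,0]},
], hand=0.06)

```text
time_s: 25.35
ee_pos: [0.5593, -0.0579, 0.2237]
eef_rot: [2.157, 2.28, 0.002]
wrist_force: [0.4, -0.1, -1.0]
opening: 0.06
```

Emit:
arm_command([
  {"translation": [-0.02,-0.045,0],"twist": [0,0,0]},
  {"translation": [-0.02,-0.045,0],"twist": [0,0,0]},
  {"translation": [-0.02,-0.045,0],"twist": [0,0,0]},
  {"translation": [-0.02,-0.045,0],"twist": [0,0,0]},
  {"translation": [-0.02,-0.045,0],"twist": [0,0,0]},
  {"translation": [-0.02,-0.045,0],"twist": [0,0,0]},
  {"translation": [-0.02,-0.045,0],"twist": [0,0,0]},
  {"translation": [-0.02,-0.045,0],"twist": [0,0,0]},
  {"translation": [0,0,0],"twist": [0,0,0]},
  {"translation": [0,0,0],"twist": [0,0,0]},
])

```text
time_s: 26.6
ee_pos: [0.3989, -0.4174, 0.2211]
eef_rot: [2.159, 2.282, 0.001]
wrist_force: [0.3, -0.2, -0.2]
opening: 0.06
```

```bash
python3 look.py p1;python3 - <<'E'
from h import *
import pickle
C=pickle.load(open('p1.pkl','rb'))
save('p2t',C['top']['image'][165:205,265:345],10)
save('p2s',C['side']['image'][155:220,295:355],9)
save('p3s',C['side']['image'],1.2)
E
```

```text
[ 0.39931999 -0.41673436  0.22092199] [2.15704815e+00 2.28374708e+00 3.61926934e-04] [0.07391079 0.0712961  0.30870022] [-0.05022642  0.04820197 -0.0269732 ] 0.05974817077507687 26.7
```

View pics/p2t.png

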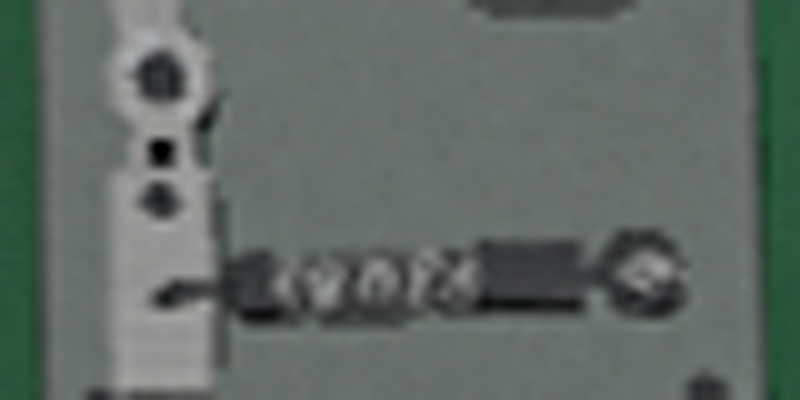

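View pics/p2s.png

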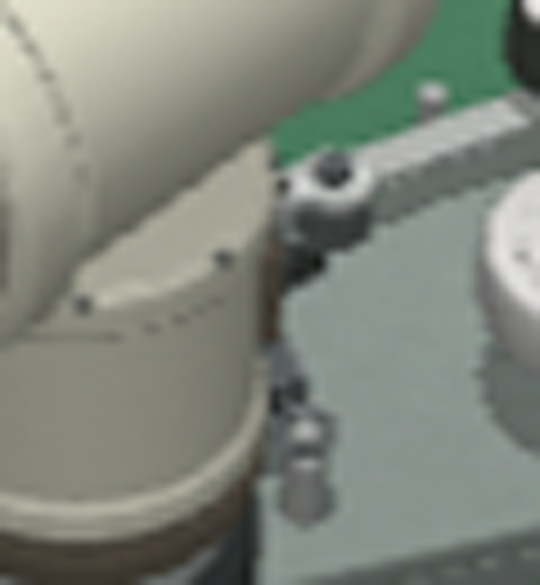

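View pics/p3s.png

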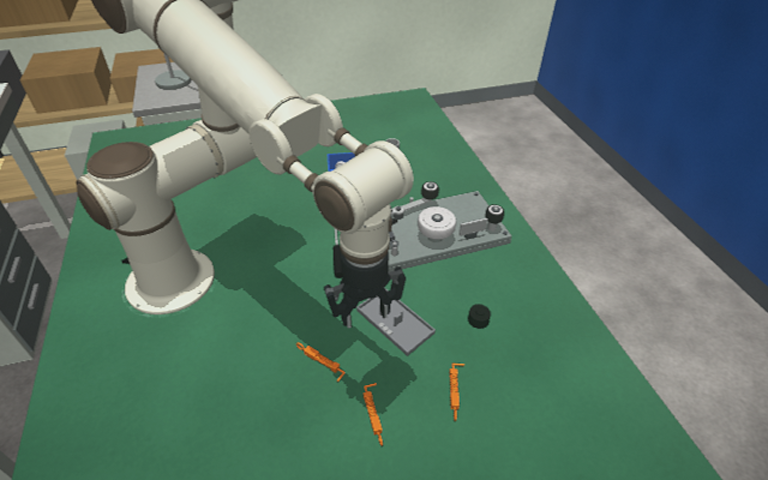

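Run:
```python
from h import *
import pickle
C=pickle.load(open('p1.pkl','rb'));t=C['top']
Z=np.zeros((40,80))
for v in range(186,199):
    print(v,[int(round(1000*pix2w(t,u,v)[2])) for u in range(276,336,1) if u<292 or u>310])
I=pickle.load(open('c0.pkl','rb'))['top']
d=np.abs(t['image'].astype(int)-I['image'].astype(int)).sum(2)
print('changes at bin/sleeve/wheel/driver',[int(d[y-14:y+14,x-25:x+25].max()) for x,y in((196,205),(177,145),(412,151),(300,241))])
```

```text
186 [57, 65, 58, 61, 64, 67, 66, 59, 58, 61, 59, 33, 33, 28, 35, 36, 33, 27, 28, 27, 25, 28, 30, 30, 33, 31, 32, 29, 33, 1478, 29, 29, 30, 33, 27, 30, 33, 33, 31, 1478, 34]
187 [58, 64, 61, 63, 66, 56, 61, 56, 58, 59, 63, 30, 29, 29, 34, 30, 31, 26, 33, 31, 30, 32, 28, 29, 35, 31, 35, 33, 22, 30, 26, 30, 32, 28, 35, 27, 33, 36, 32, 22, 32]
188 [56, 60, 58, 54, 62, 58, 56, 55, 62, 56, 54, 28, 32, 34, 30, 40, 34, 31, 33, 33, 27, 28, 38, 31, 31, 35, 30, 27, 30, 31, 28, 28, 25, 64, 65, 65, 31, 28, 27, 35, 32]
189 [33, 57, 60, 58, 62, 65, 59, 58, 59, 60, 59, 31, 28, 26, 27, 30, 32, 28, 27, 34, 30, 77, 72, 75, 76, 76, 77, 72, 70, 28, 26, 66, 70, 59, 64, 64, 66, 30, 31, 33, 34]
190 [29, 55, 62, 61, 65, 66, 52, 64, 61, 60, 56, 32, 30, 31, 28, 33, 68, 73, 73, 73, 79, 77, 71, 79, 72, 71, 74, 74, 72, 32, 25, 68, 61, 24, 58, 65, 69, 61, 27, 32, 30]
191 [33, 59, 53, 58, 55, 66, 54, 62, 54, 60, 57, 32, 79, 77, 78, 78, 73, 74, 78, 75, 73, 75, 72, 75, 1478, 72, 70, 76, 66, 33, 31, 60, 33, 36, 63, 73, 71, 70, 60, 28, 34]
192 [29, 59, 62, 62, 63, 65, 63, 59, 63, 57, 63, 29, 72, 82, 74, 85, 73, 77, 79,
[... 454 characters left out ...]
, 65, 59, 63, 57, 60, 34, 34, 80, 78, 82, 70, 79, 78, 67, 70, 71, 67, 71, 65, 63, 61, 57, 58, 29, 33, 24, 59, 66, 55, 62, 61, 57, 33, 25, 29]
196 [33, 66, 56, 61, 60, 58, 62, 59, 58, 59, 60, 36, 39, 77, 85, 79, 32, 32, 32, 29, 30, 31, 30, 36, 30, 28, 31, 26, 26, 33, 31, 30, 28, 33, 32, 35, 40, 36, 24, 31, 29]
197 [31, 59, 61, 63, 63, 65, 61, 63, 59, 62, 60, 28, 32, 28, 31, 29, 33, 33, 34, 21, 32, 32, 30, 33, 34, 32, 35, 34, 33, 32, 29, 30, 34, 26, 31, 24, 37, 34, 28, 33, 35]
198 [37, 55, 56, 65, 65, 65, 60, 65, 66, 62, 62, 28, 29, 34, 29, 27, 30, 28, 30, 28, 31, 30, 38, 27, 34, 33, 22, 25, 33, 29, 29, 29, 28, 26, 38, 30, 34, 26, 35, 31, 30]
changes at bin/sleeve/wheel/driver [32, 32, 25, 30]
```

Emit:
arm_command([
  {"translation": [-0.02,-0.02,0.01],"twist": [0,0,0]},
  {"translation": [-0.02,-0.02,0.01],"twist": [0,0,0]},
  {"translation": [-0.02,-0.02,0],"twist": [0,0,0]},
  {"translation": [-0.02,-0.02,0],"twist": [0,0,0]},
  {"translation": [-0.02,-0.02,0],"twist": [0,0,0]},
  {"translation": [-0.02,-0.01,0],"twist": [0,0,0]},
  {"translation": [-0.02,-0.01,0],"twist": [0,0,0]},
  {"translation": [-0.02,0,0],"twist": [0,0,0]},
  {"translation": [0,0,0],"twist": [0,0,0]},
  {"translation": [0,0,0],"twist": [0,0,0]},
])

```text
time_s: 27.95
ee_pos: [0.2392, -0.5373, 0.2407]
eef_rot: [2.158, 2.283, 0.001]
wrist_force: [0.4, -0.7, 0.8]
opening: 0.0599
```

Run:
```python
from h import *
c=cam('side')
save('q1',c['image'][150:230,290:390],8)
save('q2',c['image'][185:215,310:345],20)
```

```text
(no output)
```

View pics/q1.png

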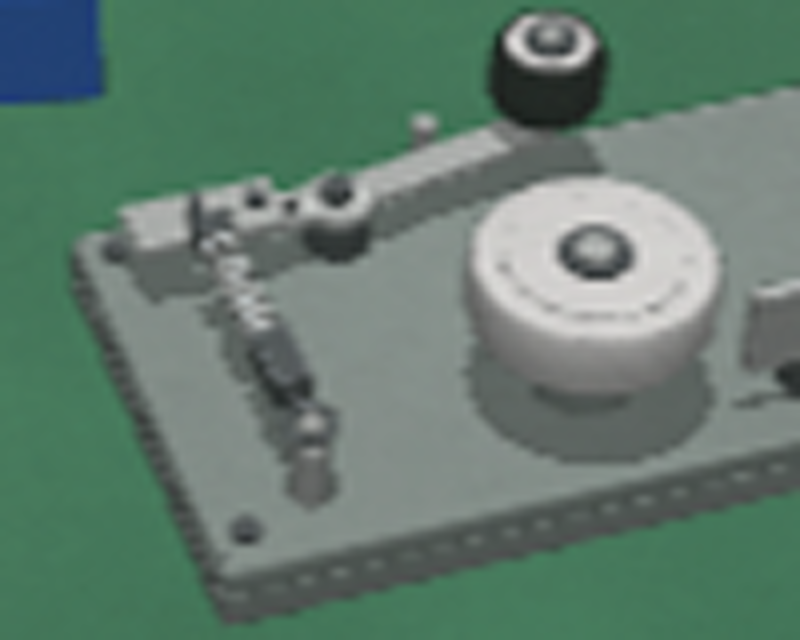

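View pics/q2.png

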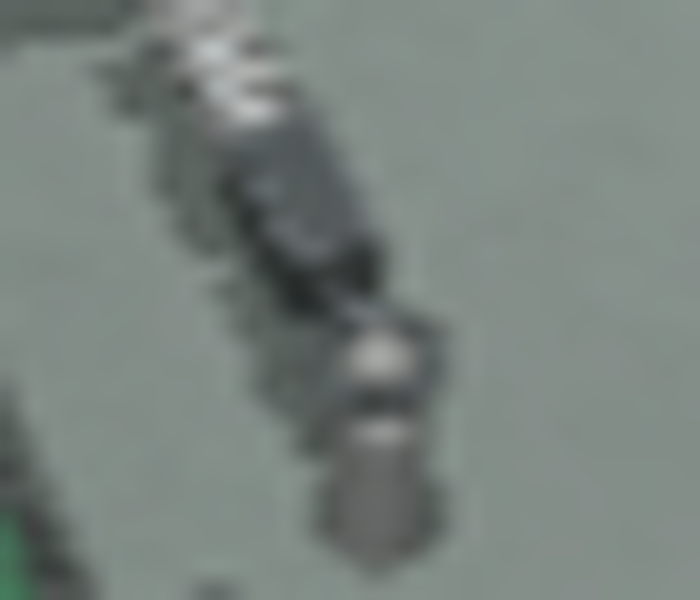

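Run:
```python
from h import *
import pickle
A=pickle.load(open('p1.pkl','rb'))['top']; B=cam('top')
for n,(u0,u1,v0,v1) in dict(ring=(326,333,188,196),plug=(314,323,190,194),coil=(288,293,192,196),hook=(282,286,194,195)).items():
    print(n,[round(1000*float(np.median([pix2w(c,u,v)[2] for u in range(u0,u1) for v in range(v0,v1)])),1) for c in(A,B)])
d=np.abs(A['image'].astype(int)-B['image'].astype(int)).sum(2)[165:205,265:345];print('max img diff',d.max())
print(job.hand_in())
```

```text
ring [62.6, 63.5]
plug [74.1, 73.7]
coil [79.2, 80.1]
hook [76.1, 74.9]
max img diff 32
the job is handed in; nothing more can be done
None
```

The spring is fitted, and I handed the job in at about 28 s of the 61 s allowed.

**What I did:** I took the dark spring from the tray (the three orange look-alikes were left alone) and lowered the hook into the tab hole with no measurable contact force. I then pulled the arm round, stretched the spring to roughly 17 mm (about 10.5 N), dropped the eye over the post, eased it back onto the neck and let go. The highest vertical force was about 17 N, when the eye met the post's base.

**Last checks:**
- **Eye:** it shows around the post at about 63 mm, under the head and pulled against the neck.
- **Arm:** the tail lies along the plate in the picture, so it appears to be at its stop.
- **Bystanders:** the top pictures show no change in the bin, sleeve, spare wheel or screwdriver.
- **Stability:** two pictures about 1.5 s apart show no movement of the spring, and the robot is well clear.

**What did not match:** the spring is not quite level. Its hook end sits about 8 mm high: coil tops read about 79 mm, where level would be about 70 mm. By calculation the hook's tip is still about 8 mm below the tab, but I could not see it directly. I left it because it was not moving.

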